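# Make up the sampling kit and the gas-line kit for the pressure reactor

### The job

Make up the two kits for the reactor from the stock standing on the pale bench pad: the liquid-sampling kit in the blue two-bay tray is the amber jar and the ball valve with the yellow handle; the gas-line kit in the white three-bay tray is the pressure gauge, the needle valve with the green knob and the brass relief valve. Set each one down gently, without dropping it, the same way up as it is now (gauge dial up), flat on the floor of a bay of its own. Leave the other jar and valves of the stock standing where they are.

Things in the scene. Friction and masses are not known exactly. Their poses are not given: they have to be found in the camera images.
- tray_blue: Blue shallow kit tray with a row of 2 bays along its own x axis, fixed on the bench. Bay centres at -40 and +40 mm along x, y = 0; each bay 76 mm (x) by 100 mm (y) inside. Floor 4 mm above the bench; ribs between bays rise 6 mm and the outer rim 8 mm above that floor. Outside 166 x 110 mm. Origin at the centre of the underside, z up.
- tray_white: White shallow kit tray with a row of 3 bays along its own x axis, fixed on the bench. Bay centres at -80, 0 and +80 mm along x, y = 0; each bay 76 mm (x) by 100 mm (y) inside. Floor 4 mm above the bench; ribs between bays rise 6 mm and the outer rim 8 mm above that floor. Outside 246 x 110 mm. Origin at the centre of the underside, z up.
- jar_amber_mid (a point): Amber (brown) glass sample jar with a black screw cap and a blank paper label, 48 mm diameter, 68 mm high. The point is its centre, 34 mm above its underside; z axis up, stands on the bench.
- ball_yellow_mid (a point): Steel ball valve with a yellow wing handle on top: bar-stock body 36 x 30 mm and 28 high that it stands on, a tube nut at each end along its own x axis (66 mm long overall), handle 52 x 9 mm along x at 36 to 46 mm height. 30 mm wide across y, 46 mm high. The point is its centre, 23 mm above its underside; z axis up, stands on the bench.
- gauge_mid (a point): Pressure gauge lying on its back, white dial up: round steel case 52 mm diameter, 32 mm thick, with a brass stem (14 mm thick, at mid-thickness, clear of the bench) sticking out along its own +x to 58 mm from the case's axis. The point is the centre of the case, 16 mm above its underside; z axis up, out of the dial. Gripped across y the stem is out of the way.
- needle_green_mid (a point): Steel needle valve with a round green knob on top: bar-stock body 36 x 30 mm and 28 high that it stands on, a tube nut at each end along its own x axis (66 mm long overall), stem, and knob of 26 mm diameter at 46 to 60 mm height. 30 mm wide across y, 60 mm high. The point is its centre, 30 mm above its underside; z axis up, stands on the bench.
- relief_mid (a point): Brass safety relief valve standing upright: hexagonal foot 30 mm across flats (flats face +y and -y) and 22 high, round bonnet 30 mm diameter up to 48 mm, narrower cap to 64 mm; side outlet of 18 mm diameter at 22 mm height along its own +x, to 33 mm from the axis. The point is on the axis 32 mm above its underside; z axis up.
- jar_clear_mid (a point): Clear glass sample jar with a white screw cap and a blank paper label, 48 mm diameter, 68 mm high. The point is its centre, 34 mm above its underside; z axis up, stands on the bench. Not wanted: stays in the stock.
- ball_red_mid (a point): Steel ball valve with a red wing handle on top: bar-stock body 36 x 30 mm and 28 high that it stands on, a tube nut at each end along its own x axis (66 mm long overall), handle 52 x 9 mm along x at 36 to 46 mm height. 30 mm wide across y, 46 mm high. The point is its centre, 23 mm above its underside; z axis up, stands on the bench. Not wanted: stays in the stock.
- needle_black_mid (a point): Steel needle valve with a round black knob on top: bar-stock body 36 x 30 mm and 28 high that it stands on, a tube nut at each end along its own x axis (66 mm long overall), stem, and knob of 26 mm diameter at 46 to 60 mm height. 30 mm wide across y, 60 mm high. The point is its centre, 30 mm above its underside; z axis up, stands on the bench. Not wanted: stays in the stock.
Mind the look-alikes: they are no part of the job. Leave any pink or purple look-alike of the part that bears jar_amber_mid alone.

How it is judged:
By the outcome, as a careful person would: the job done as asked, in the order asked, and still so for the second after the job is handed in, with the robot touching nothing.
It also fails if it takes over 125 s, if anything falls off the work surface, if the arm or the gripper's body presses on something with over 40 N, if the wrist force passes 120 N, or if a joint passes its speed limit or range.

### The arm

A 7-joint arm with a two-finger parallel gripper is mounted at the origin on the work surface. World frame = base frame: x ahead of the robot, y to its left, z up, the work surface at z = 0. Lengths are in m, angles in rad, forces in N, time in s.
With the tool pointing down it reaches from about 0.35 to 0.9 m from the base axis. Payload 8.1 kg.
Tool frame: the origin (TCP) lies at the centre of the arm's flange, where the gripper is bolted on; the fingertips stand 178 mm ahead of it and the grasp point (between the pads) lies 159 mm ahead of it; z points along the fingers, y is the direction in which the jaws open and shut (so a half turn about z gives the same grasp; the last joint's range is limited). The gripper opens to 92 mm and grips with 3 to 60 N. Pads are 19 mm wide; open, the fingers measure 130 mm over their backs; the gripper's body (75 mm by 190 mm) begins 47 mm behind the grasp point.
Start: joints at [1.245, 0.434, 0.025, 1.573, -0.012, 1.134, -0.075], TCP at [0.138, -0.61, 0.405] pointing down, gripper open.
Joint ranges: [-2.62, 2.62], [-0.44, 2.09], [-1.27, 1.32], [0.08, 2.57], [-1.32, 4.46], [0.12, 2], [-2.74, 2.74]. Speed limits (rad/s): [2.22, 2.22, 3.01, 3.01, 3.14, 3.14, 3.14].

### API

Orientations are given as a rotation vector (axis times angle).
In Python, from cell import arm gives the robot as it stands. The module is installed in compiled form; this text tells all that it offers.
- The arm moves only by the tool move_arm, never from a script. Its argument "steps" is a list of rows, each a list of 4 numbers: the shift along the tool's x, y, z in mm, then the turn about the tool's z in rad. In form: [[x, y, z, twist], ...]. A call has 1 to 20 rows; each row is the pose to reach, as a shift and turn from the pose commanded when the call began, along the tool's axes at that moment; what a row does not reach only later rows make up. A row lasts 1/8 s, in which the tool goes at most 62.5 mm and 10.7 degrees, less where a joint would pass 70% of its speed; a pose out of reach is approached as far as the arm can. A call with a gripper value outside its range is refused whole. "grip" is the finger opening in mm, from 0 to 91.8, set as the call begins (left out, the last holds). The fingers move at their own pace and stop on an object; "grip_force" is the grip in N (left out, the last holds). Time passes only in rows, so rows that repeat a pose let the fingers close. It gives the time, the measured TCP pose, the force and the opening at its end, in the units of the state.
- arm.observe(): the state, without advancing time (a new reading comes with each control period).
- arm.get_image(name): name is "scene" or "top" or "wrist"; returns the picture (384x512x3 uint8, red, green, blue); there is no depth.
- arm.camera_info(name): a dict with "mtx" (3x3 intrinsics, pixels), "pose" (4x4, takes a point from camera to world coordinates); the wrist camera has in their place "T_tool_cam" (4x4, takes a point from camera to tool coordinates, whose origin is the TCP and whose axes are the flange's). Camera axes: x right, y down, z forward; pixel columns grow to the right and rows downward; lengths in m; the calibration is good to about 2 mm. The wrist camera is an equidistant fisheye: a pixel r from the principal point sees the ray r / f radians off the axis. A picture is of the moment at which its call begins: read the wrist's pose just before it. camera_info takes no time and is no camera call.
- arm.sign_off(): hands the job in, once; it reports no verdict.
The state is a dict: "clock": time; "joints": joint angles; "dq": joint speeds; "joint_efforts": joint torques, N m; "position": TCP position; "ee_rot": TCP orientation; "force": force on the tool from outside, world axes, zero at the start; "ft_torque": the same for the moment, N m; "width": opening from 0.0 (shut) to 1.0 (fully open).
Only numpy, scipy, OpenCV 4.12 (cv2) and the standard library are available. Lean on these libraries where they do the work, as an engineer would, in place of code of your own. Each camera call takes 0.05 s, during which the arm holds its last target.

## Working session

There is one attempt and no reset: what is moved stays moved. The work goes in short steps, Python scripts to look and compute and a tool call to move; the robot and the scene stay as the last step left them, time stands still between calls to the robot, and variables do not carry over. Pictures are saved under pics/ and viewed, and the job is handed in when it is done.

Besides the shell and the picture viewer there is one more tool, called after "Call:" as name(argument=value, ...), one argument or row to a line, values as JSON. move_arm: Moves the arm, as the interface text tells. Its arguments: {"type":"object","properties":{"steps":{"type":"array"},"grip":{"type":"number"},"grip_force":{"type":"number"}},"required":["steps"]}

```bash
mkdir -p pics; python3 - <<'E'
from cell import arm
import cv2,numpy as np
np.set_printoptions(precision=4,suppress=True)
print(arm.observe())
for n in ["scene","top","wrist"]:
    print(n,arm.camera_info(n))
    cv2.imwrite(f"pics/{n}0.png",cv2.cvtColor(arm.get_image(n),cv2.COLOR_RGB2BGR))
E
```

```text
{'clock': 0.0, 'joints': array([ 1.2454,  0.4353,  0.025 ,  1.5741, -0.0116,  1.134 , -0.0751]), 'dq': array([-0.0007,  0.0018, -0.001 , -0.0007,  0.    , -0.0004,  0.0004]), 'joint_efforts': array([  0.0013, -66.7834,   0.986 , -31.446 ,  -0.0604,   0.043 ,
         0.0002]), 'position': array([ 0.138 , -0.6093,  0.4039]), 'ee_rot': array([-3.1206, -0.3489,  0.0005]), 'force': array([-0.4631, -0.4745, -0.0131]), 'ft_torque': array([ 0.0017,  0.02  , -0.0044]), 'width': 1.0002057075784827}
scene {'mtx': array([[353.6804,   0.    , 258.3678],
       [  0.    , 353.6804, 184.4582],
       [  0.    ,   0.    ,   1.    ]]), 'pose': array([[ 0.6842,  0.4796, -0.5494,  1.0086],
       [ 0.7292, -0.4425,  0.5219, -0.5132],
       [ 0.0072, -0.7578, -0.6525,  0.6884],
       [ 0.    ,  0.    ,  0.    ,  1.    ]])}
top {'mtx': array([[377.0616,   0.    , 249.7911],
       [  0.    , 377.0616, 194.2395],
       [  0.    ,   0.    ,   1.    ]]), 'pose': array([[-0.0098, -0.9831,  0.1825,  0.3315],
       [-0.9999,  0.0086, -0.0076, -0.016 ],
       [ 0.0059, -0.1826, -0.9832,  0.8678],
       [ 0.    ,  0.    ,  0.    ,  1.    ]])}
wrist {'mtx': array([[297.3186,   0.    , 250.9108],
       [  0.    , 297.3186, 192.6843],
       [  0.    ,   0.    ,   1.    ]]), 'T_tool_cam': array([[-0.0005, -0.9676, -0.2527,  0.0677],
       [ 1.    , -0.0008,  0.001 , -0.0005],
       [-0.0012, -0.2527,  0.9676,  0.0195],
       [ 0.    ,  0.    ,  0.    ,  1.    ]])}
```

View pics/scene0.png

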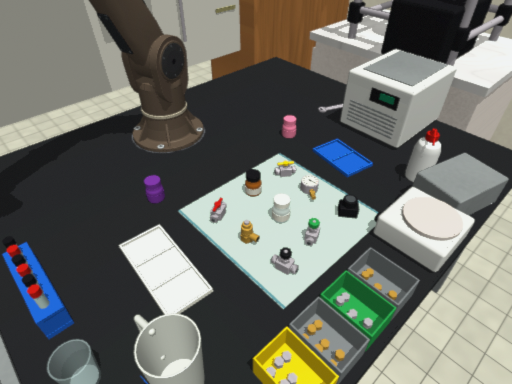

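View pics/top0.png

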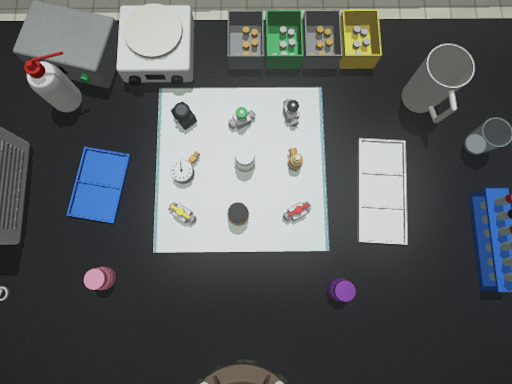

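View pics/wrist0.png

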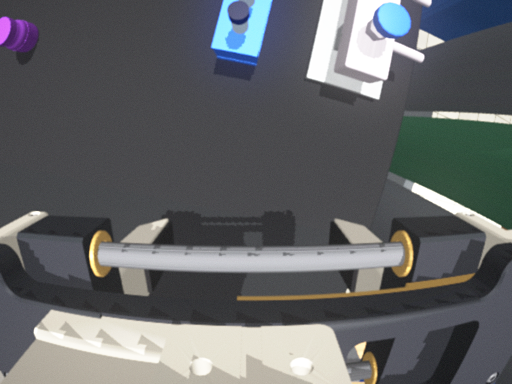

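```bash
python3 - <<'E'
import cv2
a=cv2.imread("pics/top0.png")
cv2.imwrite("pics/topc1.png",cv2.resize(a[85:255,150:330],None,fx=3.4,fy=3.4,interpolation=cv2.INTER_CUBIC))
cv2.imwrite("pics/topc2.png",cv2.resize(a[130:250,50:140],None,fx=4.5,fy=4.5,interpolation=cv2.INTER_CUBIC))
cv2.imwrite("pics/topc3.png",cv2.resize(a[130:250,345:420],None,fx=4.5,fy=4.5,interpolation=cv2.INTER_CUBIC))
b=cv2.imread("pics/scene0.png")
cv2.imwrite("pics/scc1.png",cv2.resize(b[150:305,170:390],None,fx=3.4,fy=3.4,interpolation=cv2.INTER_CUBIC))
E
```

```text
(no output)
```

View pics/topc1.png

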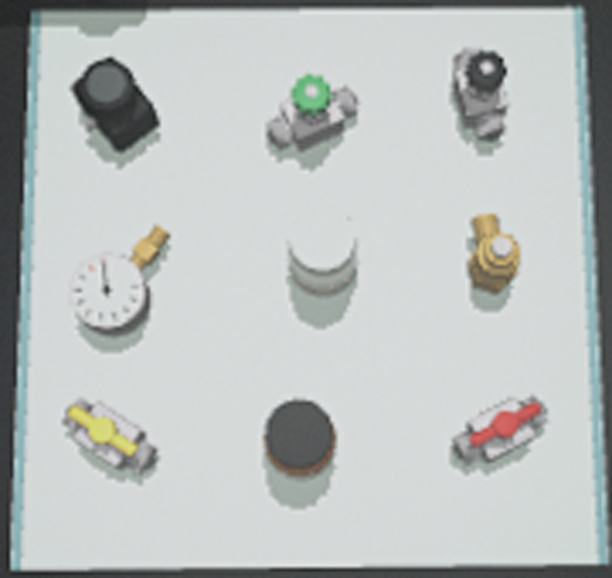

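View pics/topc2.png

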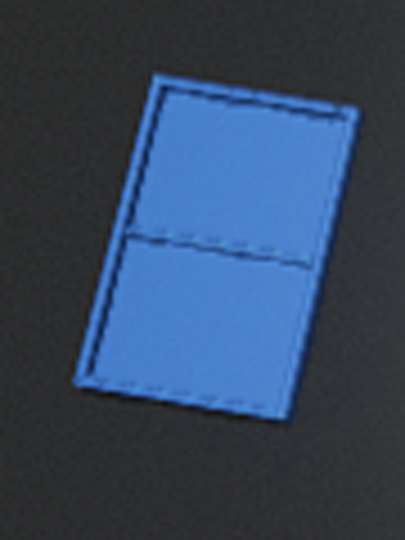

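View pics/topc3.png

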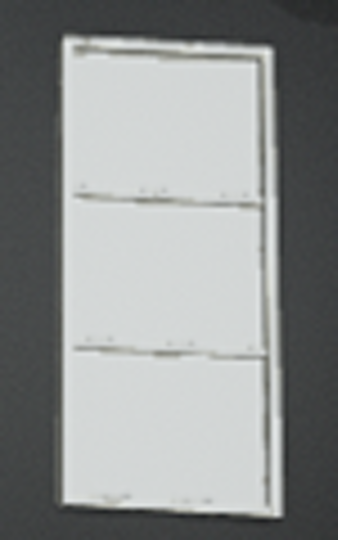

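View pics/scc1.png

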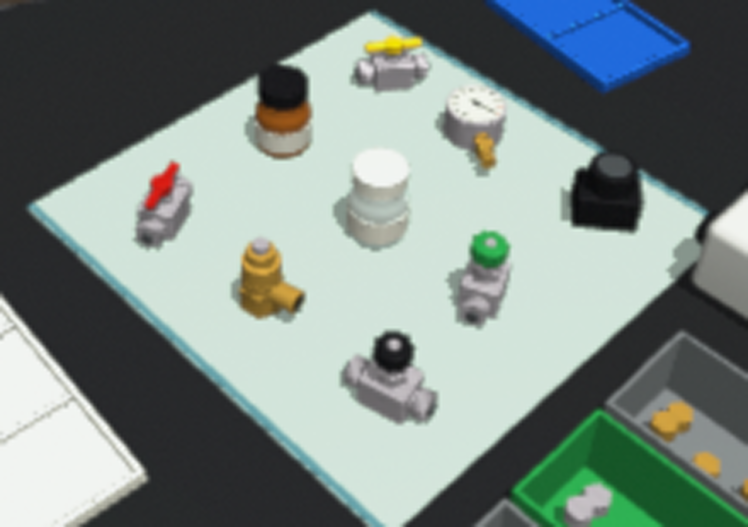

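```bash
cat > h.py <<'E'
from cell import arm
import numpy as np,cv2
from scipy.spatial.transform import Rotation as R
np.set_printoptions(precision=4,suppress=True)
def ray(cam,px):
    c=arm.camera_info(cam);K=c['mtx'];d=np.array([(px[0]-K[0,2])/K[0,0],(px[1]-K[1,2])/K[1,1],1.])
    P=c['pose'];return P[:3,3],P[:3,:3]@d
def at(cam,px,z):
    o,d=ray(cam,px);return o+d*(z-o[2])/d[2]
def proj(cam,p):
    c=arm.camera_info(cam);P=c['pose'];q=P[:3,:3].T@(np.asarray(p)-P[:3,3]);u=c['mtx']@q;return u[:2]/u[2]
def wpix(p,pose=None):
    "project world point in wrist fisheye"
    s=arm.observe() if pose is None else pose
    c=arm.camera_info('wrist');T=np.eye(4);T[:3,:3]=R.from_rotvec(s['ee_rot']).as_matrix();T[:3,3]=s['position']
    M=T@c['T_tool_cam'];q=M[:3,:3].T@(np.asarray(p)-M[:3,3]);th=np.arctan2(np.hypot(q[0],q[1]),q[2]);ph=np.arctan2(q[1],q[0])
    K=c['mtx'];return np.array([K[0,2]+K[0,0]*th*np.cos(ph),K[1,2]+K[0,0]*th*np.sin(ph)])
def wat(px,z,s):
    c=arm.camera_info('wrist');T=np.eye(4);T[:3,:3]=R.from_rotvec(s['ee_rot']).as_matrix();T[:3,3]=s['position']
    M=T@c['T_tool_cam'];K=c['mtx'];v=np.array([px[0]-K[0,2],px[1]-K[1,2]]);r=np.hypot(*v);th=r/K[0,0]
    d=M[:3,:3]@np.array([*(v/max(r,1e-9)*np.sin(th)),np.cos(th)]);o=M[:3,3];return o+d*(z-o[2])/d[2]
def snap(n,f):
    s=arm.observe();im=arm.get_image(n);cv2.imwrite(f,cv2.cvtColor(im,cv2.COLOR_RGB2BGR));return s
E
python3 - <<'E'
from h import *
def c1(x,y,s=3.4,o=(150,85)): return ((x+.5)/s-.5+o[0],(y+.5)/s-.5+o[1])
c2=lambda x,y:c1(x,y,4.5,(50,130)); c3=lambda x,y:c1(x,y,4.5,(345,130))
s1=lambda x,y:c1(x,y,3.4,(170,150))
T=[('jar',(300,433),.068,(283,82)),('yel',(102,431),.046,(395,45)),('yelA',(72,410),.043,(371,47)),('yelB',(136,452),.043,(421,42)),
('gauge',(107,289),.032,(476,106)),('stem',(160,235),.016,(486,158)),('green',(312,93),.060,(490,246)),('gA',(280,136),.014,(475,311)),('gB',(346,100),.014,(501,261)),
('relief',(502,246),.064,(261,245)),('out',(485,220),.022,(292,300)),('clear',(322,238),.068,(380,168)),('blackK',(487,71),.06,(394,350)),('red',(507,424),.046,(165,185))]
for n,p,z,q in T:
    print(n,at('top',c1(*p),z),at('scene',s1(*q),z))
for f,cs,L in((c2,[(155,73),(357,106),(290,420),(76,382)],.166),(c3,[(65,36),(272,45),(282,516),(62,505)],.246)):
    P=np.array([at('top',f(*c),.010) for c in cs]);print(P,P.mean(0),[np.linalg.norm(P[i]-P[i-1]) for i in range(4)])
    for v in (P[0]-P[3],P[1]-P[2]): print(np.degrees(np.arctan2(v[1],v[0])))
E
```

```text
jar [0.4415 0.0037 0.068 ] [0.4425 0.0031 0.068 ]
yel [0.447 0.132 0.046] [0.4512 0.1291 0.046 ]
yelA [0.4614 0.1524 0.043 ] [0.4362 0.1143 0.043 ]
yelB [0.4336 0.1103 0.043 ] [0.4612 0.1523 0.043 ]
gauge [0.545  0.1335 0.032 ] [0.5444 0.1316 0.032 ]
stem [0.5871 0.1008 0.016 ] [0.5824 0.1023 0.016 ]
green [ 0.6715 -0.0051  0.06  ] [ 0.6725 -0.0072  0.06  ]
gA [0.6591 0.0182 0.014 ] [ 0.6823 -0.0278  0.014 ]
gB [ 0.6855 -0.0284  0.014 ] [0.6637 0.024  0.014 ]
relief [ 0.5635 -0.128   0.064 ] [ 0.5636 -0.129   0.064 ]
out [ 0.5942 -0.1228  0.022 ] [ 0.5894 -0.1229  0.022 ]
clear [ 0.5686 -0.0111  0.068 ] [ 0.5682 -0.0127  0.068 ]
blackK [ 0.6863 -0.1225  0.06  ] [ 0.69   -0.1251  0.06  ]
red [ 0.4492 -0.1299  0.046 ] [ 0.4537 -0.1302  0.046 ]
[[0.6105 0.368  0.01  ]
 [0.5917 0.2612 0.01  ]
 [0.4269 0.287  0.01  ]
 [0.4473 0.3965 0.01  ]] [0.5191 0.3282 0.01  ] [np.float64(0.16568483701253983), np.float64(0.10842713203440327), np.float64(0.16672096550858262), np.float64(0.11134971293093997)]
-9.909868538628583
-8.907621854505265
[[ 0.6258 -0.2845  0.01  ]
 [ 0.6199 -0.394   0.01  ]
 [ 0.3724 -0.378   0.01  ]
 [ 0.379  -0.2675  0.01  ]] [ 0.4993 -0.331   0.01  ] [np.float64(0.2474114813217829), np.float64(0.10969642779999361), np.float64(0.24805218234276516), np.float64(0.11070526582004815)]
-3.9463330506128305
-3.711421708133163
```

```bash
cat >> h.py <<'E'
def plan(x,y,zg,jaw,cmd=None):
    s=arm.observe();Rm=R.from_rotvec(s['ee_rot']).as_matrix();p=s['position']
    yj=np.degrees(np.arctan2(Rm[1,1],Rm[0,1]))
    d=Rm.T@(np.array([x,y,zg+.159])-p)*1000
    t=-(jaw-yj);t=(t+90)%180-90
    az0=np.degrees(np.arctan2(p[1],p[0]));az=np.degrees(np.arctan2(y,x))
    print('pos',p,'tilt',np.degrees(np.arccos(-Rm[2,2])),'jaw now',round(yj,1),'| d mm',d.round(1),'twist',round(np.radians(t),3),'alt',round(np.radians(t-180*np.sign(t)),3),'| j7',s['joints'][6].round(2),'base swing',round(np.radians(az-az0),2),'w',round(s['width']*91.8,1),'F',s['force'].round(1),'t',s['clock'])
E
python3 - <<'E'
from h import *
s=arm.observe();print(R.from_rotvec(s['ee_rot']).as_matrix())
plan(.442,.0035,.20,0)
plan(.442,.0035,.20,90)
E
```

```text
[[ 0.9753  0.2209 -0.0004]
 [ 0.2209 -0.9753  0.0011]
 [-0.0001 -0.0012 -1.    ]]
pos [ 0.138  -0.6094  0.4041] tilt 0.06952668850524808 jaw now -77.2 | d mm [ 431.9 -530.6   45.7] twist -1.348 alt 1.794 | j7 -0.08 base swing 1.36 w 92.0 F [0.1 0.5 0.6] t 0.15
pos [ 0.138  -0.6094  0.4041] tilt 0.06952668850524808 jaw now -77.2 | d mm [ 431.9 -530.6   45.7] twist 0.223 alt -2.919 | j7 -0.08 base swing 1.36 w 92.0 F [0.1 0.5 0.6] t 0.15
```

Call:
move_arm(
  steps=[
    [100, -120, 12, -0.3],
    [432, -531, 46, -1.348],
    [432, -531, 46, -1.348],
    [432, -531, 46, -1.348],
    [432, -531, 46, -1.348],
    [432, -531, 46, -1.348],
    [432, -531, 46, -1.348],
    [432, -531, 46, -1.348],
    [432, -531, 46, -1.348],
    [432, -531, 46, -1.348],
    [432, -531, 46, -1.348],
    [432, -531, 46, -1.348],
    [432, -531, 46, -1.348],
    [432, -531, 46, -1.348],
    [432, -531, 46, -1.348],
  ],
  grip=80,
  grip_force=25,
)

```text
clock: 2.02
position: [0.4418, 0.0025, 0.3588]
ee_rot: [2.224, 2.218, -0.001]
force: [0.4, -0.3, -0.6]
width: 0.871
```

```bash
python3 - <<'E'
from h import *
s=snap('wrist','pics/w1.png')
plan(.442,.0035,.040,0)
for n,p in dict(jar=(.442,.0035,.068),yel=(.448,.131,.046),gauge=(.545,.1325,.032),stem=(.585,.1015,.016),green=(.672,-.006,.06),relief=(.5635,-.1285,.064),grasp=(.442,.0035,.04)).items(): print(n,wpix(p,s))
E
```

```text
pos [0.4419 0.0027 0.3588] tilt 0.03105972656610277 jaw now -0.1 | d mm [  0.9   0.1 159.8] twist -0.002 alt 3.139 | j7 -0.33 base swing 0.0 w 80.1 F [-0.1  0.6 -0.6] t 2.075
jar [251.0954 188.4265]
yel [256.8695  55.9062]
gauge [348.3866  61.6091]
stem [376.6293  93.7676]
green [450.7142 194.8402]
relief [355.8166 297.7839]
grasp [251.0765 181.9015]
```

View pics/w1.png

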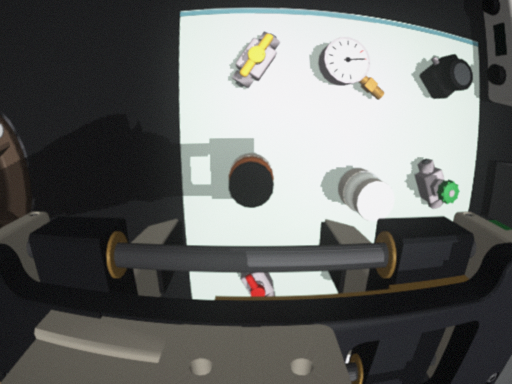

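```bash
python3 - <<'E'
import cv2
a=cv2.imread("pics/w1.png")
cv2.imwrite("pics/w1c.png",cv2.resize(a[135:220,200:300],None,fx=6,fy=6,interpolation=cv2.INTER_CUBIC))
b=cv2.imread("pics/top0.png")
cv2.imwrite("pics/t1c.png",cv2.resize(b[190:240,210:270],None,fx=10,fy=10,interpolation=cv2.INTER_CUBIC))
E
```

```text
(no output)
```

View pics/w1c.png

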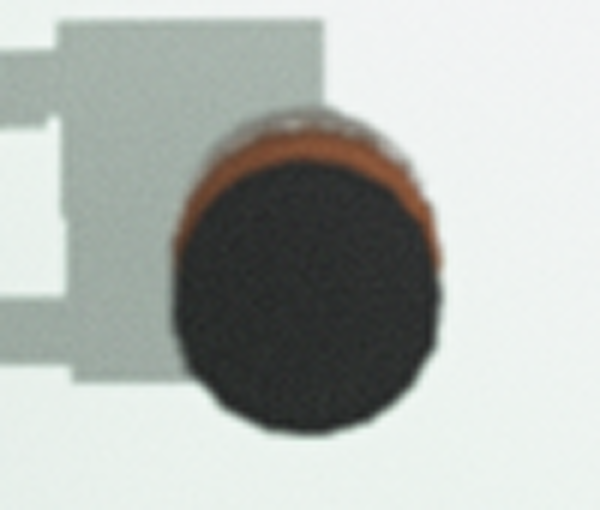

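View pics/t1c.png

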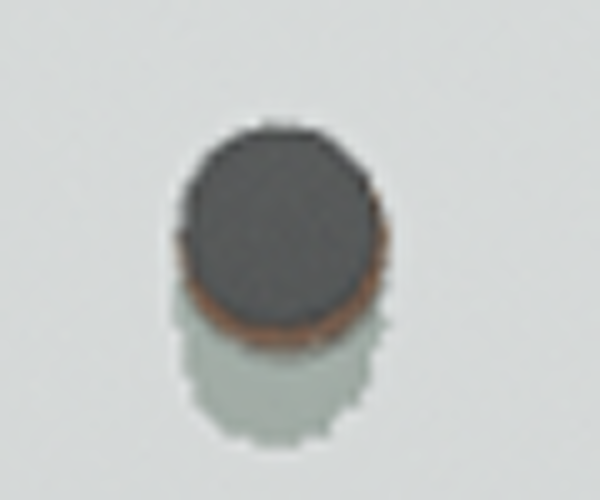

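Call:
move_arm(
  steps=[
    [2, 0, 60, 0],
    [2, 0, 120, 0],
    [2, 0, 145, 0],
    [2, 0, 158, 0],
    [2, 0, 160, 0],
    [2, 0, 160, 0],
  ],
)

```text
clock: 2.82
position: [0.4426, 0.0057, 0.1996]
ee_rot: [2.221, 2.22, 0.002]
force: [0.6, -1.0, 0.5]
width: 0.871
```

Call:
move_arm(
  steps=[
    [0, 0, 0, 0],
    [0, 0, 0, 0],
    [0, 0, 0, 0],
    [0, 0, 0, 0],
    [0, 0, 0, 0],
  ],
  grip=40,
)

```text
clock: 3.45
position: [0.4422, 0.0057, 0.1989]
ee_rot: [2.221, 2.221, -0.0]
force: [-1.0, -0.1, 4.6]
width: 0.512
```

```bash
python3 - <<'E'
from h import *
plan(.5585,.322,.18,-9.4)
plan(.4795,.3345,.18,-9.4)
E
```

```text
pos [0.4422 0.0057 0.1989] tilt 0.014278269024513084 jaw now -0.0 | d mm [ 316.3  116.3 -140.2] twist 0.164 alt -2.978 | j7 -0.59 base swing 0.51 w 47.0 F [-1.  -0.1  4.6] t 3.45
pos [0.4422 0.0057 0.1989] tilt 0.014278269024513084 jaw now -0.0 | d mm [ 328.8   37.3 -140.2] twist 0.164 alt -2.978 | j7 -0.59 base swing 0.6 w 47.0 F [-1.  -0.1  4.6] t 3.45
```

Call:
move_arm(
  steps=[
    [0, 0, -20, 0],
    [0, 0, -60, 0],
    [0, 0, -110, 0],
    [50, 5, -140, 0.03],
    [329, 37, -140, 0.164],
    [329, 37, -140, 0.164],
    [329, 37, -140, 0.164],
    [329, 37, -140, 0.164],
    [329, 37, -140, 0.164],
    [329, 37, -140, 0.164],
    [329, 37, -140, 0.164],
  ],
)

```text
clock: 4.82
position: [0.4791, 0.3339, 0.3381]
ee_rot: [2.396, 2.031, -0.003]
force: [0.7, 0.1, -1.2]
width: 0.515
```

```bash
python3 - <<'E'
from h import *
s=snap('wrist','pics/w2.png');im=cv2.imread('pics/w2.png')
c=np.array([.519,.328]);a=np.radians(-9.4);u=np.array([np.cos(a),np.sin(a)]);v=np.array([-u[1],u[0]])
for i,j in((1,1),(1,-1),(-1,1),(-1,-1),(0,1),(0,-1)):
    p=wpix([*(c+.083*i*u+.055*j*v),.012],s);cv2.circle(im,tuple(int(round(k)) for k in p),2,(0,0,255),-1)
cv2.imwrite('pics/w2m.png',im)
plan(.4795,.3345,.044,-9.4)
E
```

```text
pos [0.4793 0.3334 0.3383] tilt 0.09044154266049689 jaw now -9.5 | d mm [  1.3   0.  135.3] twist -0.001 alt 3.14 | j7 -1.17 base swing 0.0 w 47.6 F [ 1.  -0.1 -0.8] t 4.875
```

View pics/w2m.png

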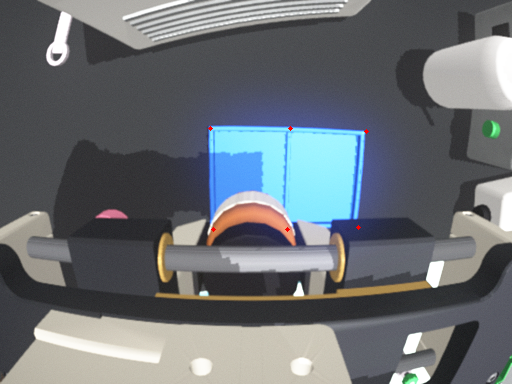

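Call:
move_arm(
  steps=[
    [1, 0, 50, 0],
    [1, 0, 100, 0],
    [1, 0, 122, 0],
    [1, 0, 130, 0],
    [1, 0, 132, 0],
    [1, 0, 133.5, 0],
    [1, 0, 134.5, 0],
    [1, 0, 135, 0],
    [1, 0, 135, 0],
  ],
)

```text
clock: 6.0
position: [0.4794, 0.3358, 0.2039]
ee_rot: [2.396, 2.032, 0.0]
force: [-0.9, -0.2, -1.5]
width: 0.515
```

Call:
move_arm(
  steps=[
    [0, 0, 0.5, 0],
    [0, 0, 1, 0],
    [0, 0, 1, 0],
  ],
)

```text
clock: 6.38
position: [0.4793, 0.3358, 0.203]
ee_rot: [2.396, 2.032, 0.0]
force: [-1.3, -0.6, 3.3]
width: 0.514
```

Call:
move_arm(
  steps=[
    [0, 0, 0, 0],
    [0, 0, 0, 0],
    [0, 0, 0, 0],
    [0, 0, 0, 0],
    [0, 0, -20, 0],
    [0, 0, -60, 0],
    [0, 0, -120, 0],
    [0, 0, -140, 0],
    [0, 0, -140, 0],
  ],
  grip=64,
)

```text
clock: 7.5
position: [0.4795, 0.3363, 0.3458]
ee_rot: [2.396, 2.032, 0.007]
force: [-0.0, -0.8, 0.1]
width: 0.697
```

```bash
python3 - <<'E'
from h import *
s=snap('wrist','pics/w3.png')
plan(.4485,.131,.18,-33.4)
E
```

```text
pos [0.4793 0.3357 0.344 ] tilt 0.11382229841868538 jaw now -9.4 | d mm [-207.     3.1    4.8] twist 0.419 alt -2.723 | j7 -1.17 base swing -0.33 w 64.1 F [ 0.1  0.3 -1.2] t 7.55
```

View pics/w3.png

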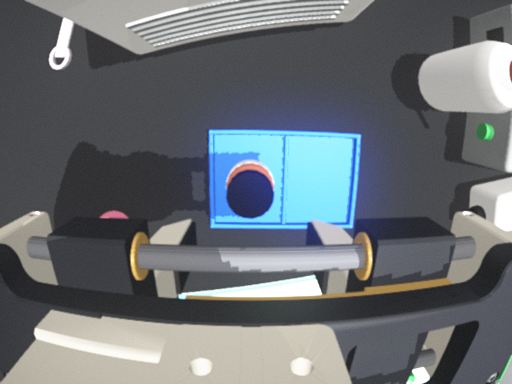

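Call:
move_arm(
  steps=[
    [-60, 1, 2, 0.1],
    [-207, 3, 5, 0.419],
    [-207, 3, 5, 0.419],
    [-207, 3, 5, 0.419],
    [-207, 3, 5, 0.419],
    [-207, 3, 5, 0.419],
    [-207, 3, 5, 0.419],
  ],
)

```text
clock: 8.43
position: [0.4485, 0.1323, 0.3376]
ee_rot: [-2.764, -1.492, -0.0]
force: [0.6, -0.5, 0.1]
width: 0.695
```

```bash
python3 - <<'E'
from h import *
s=snap('wrist','pics/w4.png');im=cv2.imread('pics/w4.png')
plan(.4485,.131,.027,-33.4)
print(wpix((.4485,.131,.046),s))
cv2.imwrite('pics/w4c.png',cv2.resize(im[120:240,180:320],None,fx=5,fy=5,interpolation=cv2.INTER_CUBIC))
E
```

```text
pos [0.4485 0.1322 0.3376] tilt 0.03745618503532702 jaw now -33.3 | d mm [ -1.1   0.8 151.6] twist 0.002 alt -3.14 | j7 -1.19 base swing -0.0 w 63.9 F [-0.  -0.4  0.8] t 8.475
[252.0567 190.668 ]
```

View pics/w4c.png

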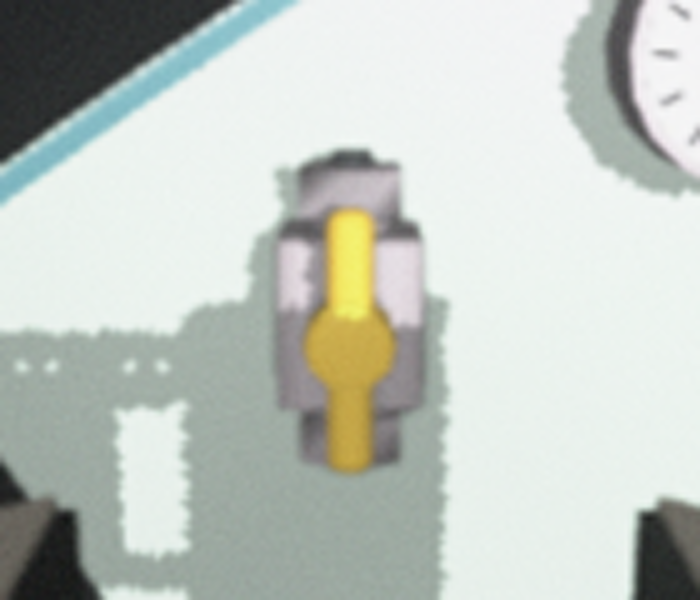

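Call:
move_arm(
  steps=[
    [0, -1, 50, 0],
    [0, -1, 100, 0],
    [0, -1, 130, 0],
    [0, -1, 145, 0],
    [0, -1, 151.5, 0],
    [0, -1, 151.5, 0],
  ],
)

```text
clock: 9.22
position: [0.4479, 0.1319, 0.1866]
ee_rot: [2.766, 1.49, 0.001]
force: [0.2, -0.3, -0.0]
width: 0.697
```

Call:
move_arm(
  steps=[
    [0, 0, 0, 0],
    [0, 0, 0, 0],
    [0, 0, 0, 0],
    [0, 0, 0, 0],
    [0, 0, 0, 0],
    [0, 0, 0, 0],
  ],
  grip=20,
)

```text
clock: 9.98
position: [0.4475, 0.1317, 0.1864]
ee_rot: [2.766, 1.489, -0.0]
force: [-2.2, -0.5, 5.3]
width: 0.325
```

```bash
python3 - <<'E'
from h import *
plan(.5585,.3215,.14,80.6)
E
```

```text
pos [0.4475 0.1317 0.1864] tilt 0.004748496834425205 jaw now -33.4 | d mm [ 219.6  -11.8 -112.6] twist 1.152 alt -1.99 | j7 -1.4 base swing 0.24 w 29.9 F [-2.2 -0.5  5.3] t 9.975
```

Call:
move_arm(
  steps=[
    [0, 0, -20, 0],
    [0, 0, -60, 0],
    [0, 0, -110, 0],
    [30, -2, -112, -0.18],
    [60, -4, -112, -0.36],
    [90, -6, -112, -0.54],
    [120, -8, -112, -0.72],
    [150, -9, -112, -0.9],
    [180, -10, -112, -1.08],
    [210, -11, -112, -1.26],
    [220, -12, -112, -1.44],
    [220, -12, -112, -1.62],
    [220, -12, -112, -1.8],
    [220, -12, -112, -1.99],
    [220, -12, -112, -1.99],
    [220, -12, -112, -1.99],
  ],
)

```text
clock: 11.98
position: [0.5587, 0.3216, 0.2977]
ee_rot: [-0.264, -3.13, 0.001]
force: [0.3, 0.6, -2.7]
width: 0.324
```

```bash
python3 - <<'E'
from h import *
s=snap('wrist','pics/w5.png');im=cv2.imread('pics/w5.png')
c=np.array([.519,.328]);a=np.radians(-9.4);u=np.array([np.cos(a),np.sin(a)]);v=np.array([-u[1],u[0]])
for i,j in((1,1),(1,-1),(-1,1),(-1,-1),(0,1),(0,-1)):
    p=wpix([*(c+.083*i*u+.055*j*v),.012],s);cv2.circle(im,tuple(int(round(k)) for k in p),2,(0,0,255),-1)
cv2.imwrite('pics/w5m.png',im)
plan(.5585,.3215,.0314,80.6)
E
```

```text
pos [0.5587 0.3217 0.2979] tilt 0.028830509891502987 jaw now 80.4 | d mm [  0.1  -0.2 107.5] twist -0.003 alt 3.138 | j7 0.26 base swing -0.0 w 29.8 F [-0.1  0.6 -3.4] t 12.025
```

View pics/w5m.png

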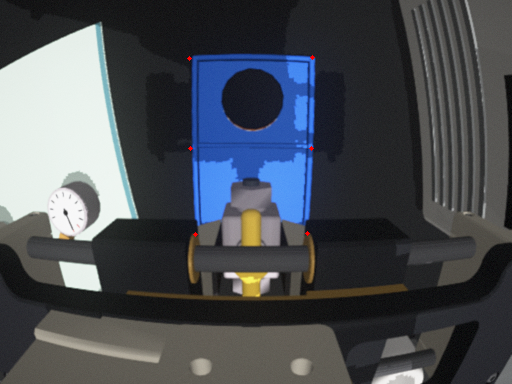

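Call:
move_arm(
  steps=[
    [0, 1, 50, 0],
    [0, 1, 85, 0],
    [0, 1, 98, 0],
    [0, 1, 103, 0],
    [0, 1, 105, 0],
    [0, 1, 106, 0],
    [0, 1, 107, 0],
    [0, 1, 107.5, 0],
    [0, 1, 107.5, 0],
  ],
)

```text
clock: 13.15
position: [0.5589, 0.3228, 0.1908]
ee_rot: [0.257, 3.131, 0.0]
force: [-0.9, 0.4, -3.3]
width: 0.323
```

Call:
move_arm(
  steps=[
    [0, 0, 0.5, 0],
    [0, 0, 1, 0],
    [0, 0, 1, 0],
  ],
)

```text
clock: 13.52
position: [0.5589, 0.3229, 0.1905]
ee_rot: [0.257, 3.13, -0.0]
force: [-1.6, -2.7, 5.7]
width: 0.327
```

Call:
move_arm(
  steps=[
    [0, 0, 0, 0],
    [0, 0, 0, 0],
    [0, 0, 0, 0],
    [0, 0, -10, 0],
    [0, 0, -30, 0],
    [0, 0, -80, 0],
    [0, 0, -130, 0],
    [0, 0, -150, 0],
    [0, 0, -150, 0],
  ],
  grip=44,
)

```text
clock: 14.65
position: [0.5589, 0.3232, 0.3421]
ee_rot: [0.257, 3.128, 0.003]
force: [-0.1, -1.0, -0.4]
width: 0.482
```

```bash
python3 - <<'E'
from h import *
s=snap('wrist','pics/w6.png')
plan(.545,.1325,.18,52)
E
```

```text
pos [0.5588 0.3227 0.3402] tilt 0.053166397868693725 jaw now 80.6 | d mm [ -17.4 -189.9    1.2] twist 0.499 alt -2.642 | j7 0.3 base swing -0.29 w 43.8 F [-0.8 -0.3 -0.3] t 14.7
```

View pics/w6.png

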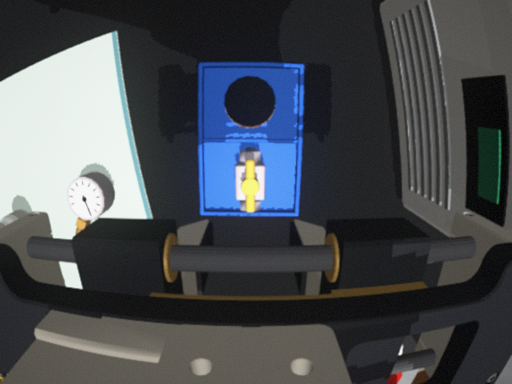

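Call:
move_arm(
  steps=[
    [-5, -60, 1, 0.15],
    [-17, -190, 1, 0.499],
    [-17, -190, 1, 0.499],
    [-17, -190, 1, 0.499],
    [-17, -190, 1, 0.499],
    [-17, -190, 1, 0.499],
    [-17, -190, 1, 0.499],
  ],
  grip=76,
)

```text
clock: 15.58
position: [0.5445, 0.1342, 0.3385]
ee_rot: [-1.018, -2.971, -0.001]
force: [0.7, -0.0, 0.0]
width: 0.831
```

```bash
python3 - <<'E'
from h import *
s=snap('wrist','pics/w7.png');im=cv2.imread('pics/w7.png')
plan(.545,.1325,.027,52)
print(wpix((.545,.1325,.032),s),wpix((.585,.1015,.016),s))
cv2.imwrite('pics/w7c.png',cv2.resize(im[110:240,180:320],None,fx=5,fy=5,interpolation=cv2.INTER_CUBIC))
E
```

```text
pos [0.5445 0.1339 0.3386] tilt 0.04260994504254201 jaw now 52.2 | d mm [ -1.4  -0.8 152.6] twist 0.003 alt -3.139 | j7 0.11 base swing -0.0 w 75.7 F [0.5 0.1 0.2] t 15.625
[249.6736 187.3631] [249.8504 228.9333]
```

View pics/w7c.png

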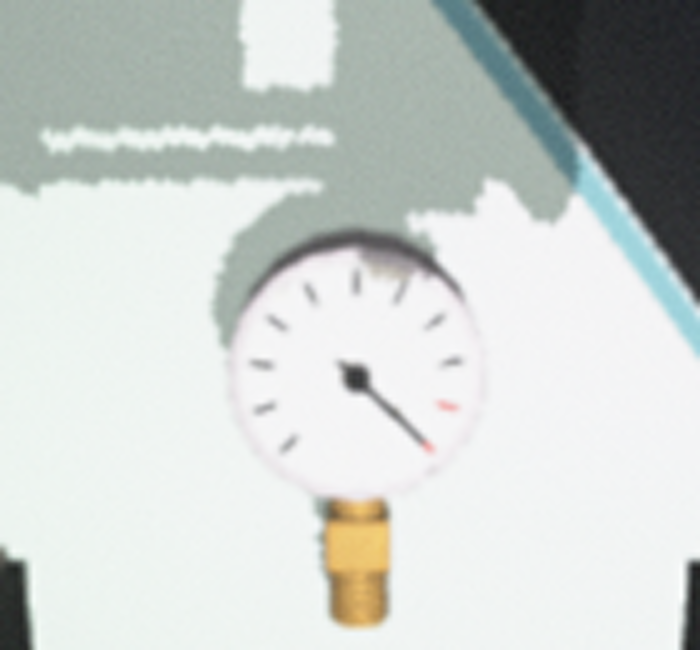

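Call:
move_arm(
  steps=[
    [0, 0, 50, 0],
    [0, 0, 100, 0],
    [0, 0, 130, 0],
    [0, 0, 144, 0],
    [0, 0, 148.5, 0],
    [0, 0, 148.5, 0],
  ],
)

```text
clock: 16.38
position: [0.545, 0.133, 0.191]
ee_rot: [1.022, 2.97, 0.001]
force: [-0.4, 0.2, 0.1]
width: 0.828
```

Call:
move_arm(
  steps=[
    [0, 0, 0, 0],
    [0, 0, 0, 0],
    [0, 0, 0, 0],
    [0, 0, 0, 0],
    [0, 0, 0, 0],
    [0, 0, 0, 0],
  ],
  grip=42,
)

```text
clock: 17.12
position: [0.5449, 0.1327, 0.1907]
ee_rot: [1.022, 2.97, 0.001]
force: [-0.3, -1.1, 5.6]
width: 0.56
```

```bash
python3 - <<'E'
from h import *
plan(.420,-.310,.18,-3.8)
E
```

```text
pos [0.5449 0.1327 0.1907] tilt 0.052061743470861795 jaw now 52.0 | d mm [-174.1 -425.7 -148.5] twist 0.974 alt -2.167 | j7 -0.06 base swing -0.87 w 51.4 F [-0.3 -1.1  5.6] t 17.125
```

Call:
move_arm(
  steps=[
    [0, 0, -20, 0],
    [0, 0, -60, 0],
    [0, 0, -110, 0],
    [-10, -25, -148, 0.05],
    [-30, -75, -148, 0.17],
    [-54, -131, -148, 0.3],
    [-77, -188, -148, 0.43],
    [-100, -245, -148, 0.56],
    [-123, -302, -148, 0.69],
    [-147, -359, -148, 0.82],
    [-170, -415, -148, 0.95],
    [-174, -426, -148, 0.974],
    [-174, -426, -148, 0.974],
    [-174, -426, -148, 0.974],
  ],
)

```text
clock: 18.88
position: [0.4204, -0.3083, 0.3386]
ee_rot: [-2.289, -2.151, -0.001]
force: [0.1, 1.2, -1.3]
width: 0.559
```

```bash
cat >> h.py <<'E'
def white(s,f,o):
    im=cv2.imread(f)
    c=np.array([.499,-.331]);a=np.radians(-3.8);u=np.array([np.cos(a),np.sin(a)]);v=np.array([-u[1],u[0]])
    for i,j in((1,1),(1,-1),(-1,1),(-1,-1),(.325,1),(.325,-1),(-.325,1),(-.325,-1)):
        p=wpix([*(c+.123*i*u+.055*j*v),.012],s);cv2.circle(im,tuple(int(round(k)) for k in p),2,(0,0,255),-1)
    cv2.imwrite(o,im)
E
python3 - <<'E'
from h import *
s=snap('wrist','pics/w8.png');white(s,'pics/w8.png','pics/w8m.png')
plan(.420,-.310,.0357,-3.8)
E
```

```text
pos [ 0.4204 -0.3083  0.3386] tilt 0.0452881761350919 jaw now -3.6 | d mm [ -1.8  -0.4 143.9] twist 0.004 alt -3.137 | j7 0.16 base swing -0.0 w 51.5 F [ 0.4  0.7 -2.3] t 18.925
```

View pics/w8m.png

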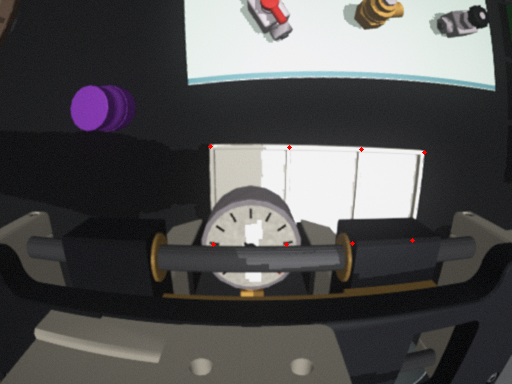

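Call:
move_arm(
  steps=[
    [-1, 0, 50, 0],
    [-1, 0, 100, 0],
    [-1, 0, 130, 0],
    [-1, 0, 138, 0],
    [-1, 0, 141, 0],
    [-1, 0, 142.5, 0],
    [-1, 0, 143.5, 0],
    [-1, 0, 144, 0],
    [-1, 0, 144, 0],
  ],
)

```text
clock: 20.05
position: [0.4197, -0.3115, 0.1947]
ee_rot: [2.293, 2.146, 0.0]
force: [-1.1, 0.5, 2.8]
width: 0.559
```

Call:
move_arm(
  steps=[
    [0, 0, 0.3, 0],
    [0, 0, 0.3, 0],
    [0, 0, 0.3, 0],
    [0, 0, 0.3, 0],
    [0, 0, -10, 0],
    [0, 0, -40, 0],
    [0, 0, -90, 0],
    [0, 0, -140, 0],
    [0, 0, -150, 0],
  ],
  grip=66,
)

```text
clock: 21.18
position: [0.4206, -0.3112, 0.3481]
ee_rot: [2.289, 2.143, 0.002]
force: [0.7, -1.1, -0.2]
width: 0.721
```

```bash
python3 - <<'E'
from h import *
s=snap('wrist','pics/w9.png');s2=snap('top','pics/top9.png');im=cv2.imread('pics/top9.png')
cv2.imwrite('pics/top9c.png',cv2.resize(im[80:260,60:430],None,fx=2.1,fy=2.1,interpolation=cv2.INTER_CUBIC))
plan(.672,-.0055,.18,26)
E
```

```text
pos [ 0.4198 -0.3113  0.3457] tilt 0.15322646393803557 jaw now -3.8 | d mm [321.9 231.4   6.6] twist -0.52 alt 2.622 | j7 0.16 base swing 0.63 w 66.1 F [ 0.7  0.  -0.6] t 21.275
```

View pics/w9.png

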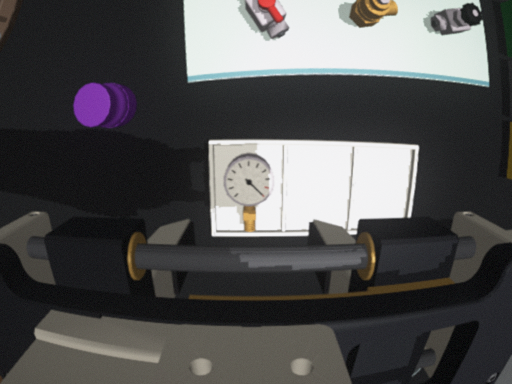

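View pics/top9c.png

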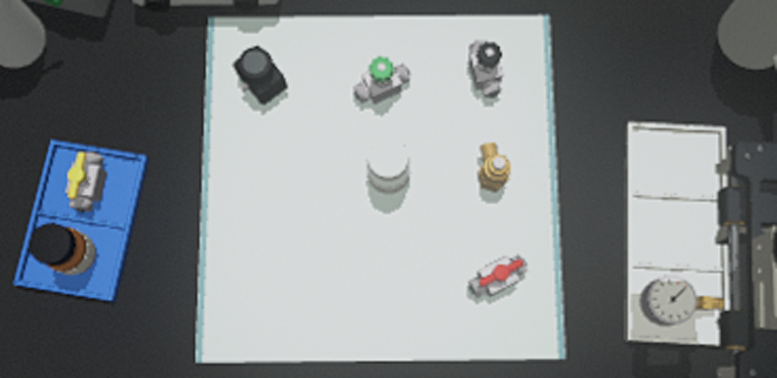

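Call:
move_arm(
  steps=[
    [40, 30, 2, -0.05],
    [90, 65, 5, -0.13],
    [140, 100, 6, -0.22],
    [190, 136, 6, -0.3],
    [240, 172, 6, -0.39],
    [290, 208, 6, -0.47],
    [322, 231, 6, -0.52],
    [322, 231, 6, -0.52],
    [322, 231, 6, -0.52],
  ],
)

```text
clock: 22.4
position: [0.6709, -0.0058, 0.3365]
ee_rot: [-1.664, -2.662, 0.003]
force: [0.0, -0.7, -0.6]
width: 0.718
```

```bash
python3 - <<'E'
from h import *
s=snap('wrist','pics/w10.png');im=cv2.imread('pics/w10.png')
plan(.672,-.0055,.028,26)
print(wpix((.672,-.0055,.06),s),wpix((.672,-.0055,.028),s))
cv2.imwrite('pics/w10c.png',cv2.resize(im[110:240,150:350],None,fx=4,fy=4,interpolation=cv2.INTER_CUBIC))
E
```

```text
pos [ 0.6708 -0.0065  0.3369] tilt 0.14339952394144714 jaw now 25.9 | d mm [  0.4   1.9 149.9] twist -0.001 alt 3.14 | j7 -0.01 base swing 0.0 w 66.3 F [ 0.5 -0.2 -0.3] t 22.45
[253.033  193.8844] [252.9177 185.6478]
```

View pics/w10c.png

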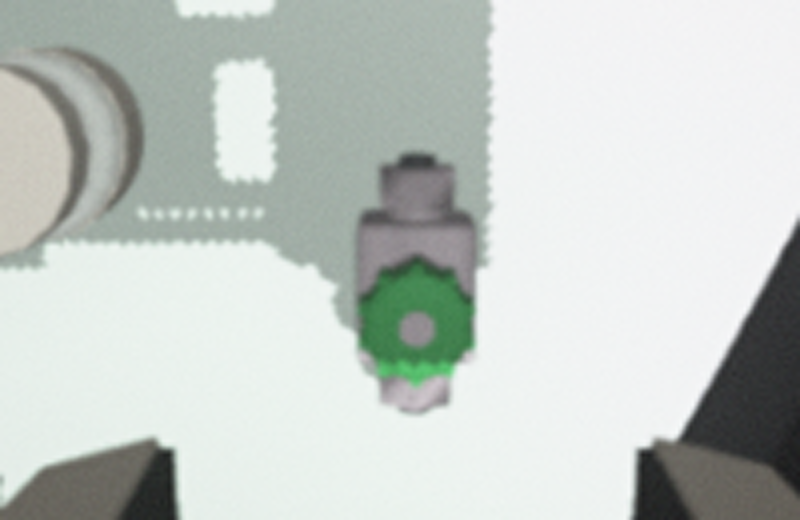

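Call:
move_arm(
  steps=[
    [1.5, 2.4, 50, 0],
    [1.5, 2.4, 100, 0],
    [1.5, 2.4, 130, 0],
    [1.5, 2.4, 144, 0],
    [1.5, 2.4, 149.9, 0],
    [1.5, 2.4, 149.9, 0],
  ],
)

```text
clock: 23.2
position: [0.6731, -0.0031, 0.1891]
ee_rot: [1.665, 2.663, 0.001]
force: [-0.1, 0.5, 0.5]
width: 0.718
```

Call:
move_arm(
  steps=[
    [0, 0, 0, 0],
    [0, 0, 0, 0],
    [0, 0, 0, 0],
    [0, 0, 0, 0],
    [0, 0, 0, 0],
    [0, 0, 0, 0],
  ],
  grip=20,
)

```text
clock: 23.95
position: [0.6727, -0.003, 0.1884]
ee_rot: [-1.665, -2.664, 0.001]
force: [-2.6, -1.1, 4.0]
width: 0.328
```

```bash
python3 - <<'E'
from h import *
plan(.579,-.336,.17,86.2)
E
```

```text
pos [ 0.6727 -0.003   0.1884] tilt 0.0328466182330472 jaw now 26.0 | d mm [-258.3 -230.3 -140.4] twist -1.051 alt 2.091 | j7 -0.11 base swing -0.52 w 30.1 F [-2.6 -1.1  4. ] t 23.95
```

```bash
python3 - <<'E'
from h import *
for p,z in(((433,122),.03),((433,122),.08),((404,100),.0),((404,100),.05),((415,112),0),((430,60),.1)): print(p,z,at('top',p,z))
E
```

```text
(433, 122) 0.03 [ 0.6559 -0.4548  0.03  ]
(433, 122) 0.08 [ 0.6366 -0.4286  0.08  ]
(404, 100) 0.0 [ 0.7252 -0.4045  0.    ]
(404, 100) 0.05 [ 0.7025 -0.3821  0.05  ]
(415, 112) 0 [ 0.6937 -0.4289  0.    ]
(430, 60) 0.1 [ 0.7742 -0.4258  0.1   ]
```

Call:
move_arm(
  steps=[
    [0, 0, -20, 0],
    [0, 0, -60, 0],
    [0, 0, -110, 0],
    [-10, -8, -140, -0.05],
    [-45, -40, -140, -0.19],
    [-80, -71, -140, -0.33],
    [-120, -107, -140, -0.49],
    [-160, -143, -140, -0.65],
    [-200, -178, -140, -0.81],
    [-240, -214, -140, -0.97],
    [-258, -230, -140, -1.051],
    [-258, -230, -140, -1.051],
    [-258, -230, -140, -1.051],
  ],
)

```text
clock: 25.58
position: [0.5796, -0.3344, 0.3291]
ee_rot: [0.103, 3.139, 0.001]
force: [0.2, 0.6, -3.1]
width: 0.326
```

```bash
python3 - <<'E'
from h import *
s=snap('wrist','pics/w11.png');white(s,'pics/w11.png','pics/w11m.png')
plan(.579,-.336,.0334,86.2)
E
```

```text
pos [ 0.5798 -0.3339  0.3291] tilt 0.05666878839909154 jaw now 86.3 | d mm [  0.7  -2.2 136.7] twist 0.002 alt -3.14 | j7 1.42 base swing -0.0 w 29.6 F [ 0.6  0.6 -2.7] t 25.625
```

View pics/w11m.png

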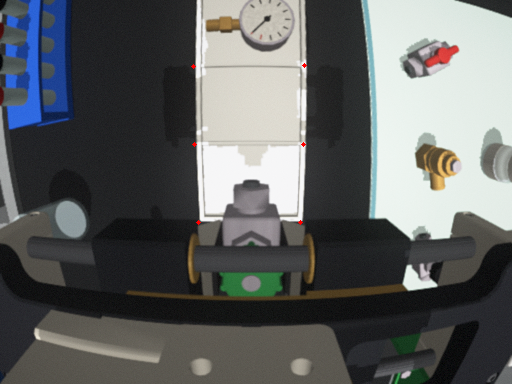

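```bash
python3 - <<'E'
import cv2
a=cv2.imread("pics/w11m.png")
cv2.imwrite("pics/w11c.png",cv2.resize(a[50:235,180:320],None,fx=4,fy=3.2,interpolation=cv2.INTER_CUBIC))
E
```

```text
(no output)
```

View pics/w11c.png

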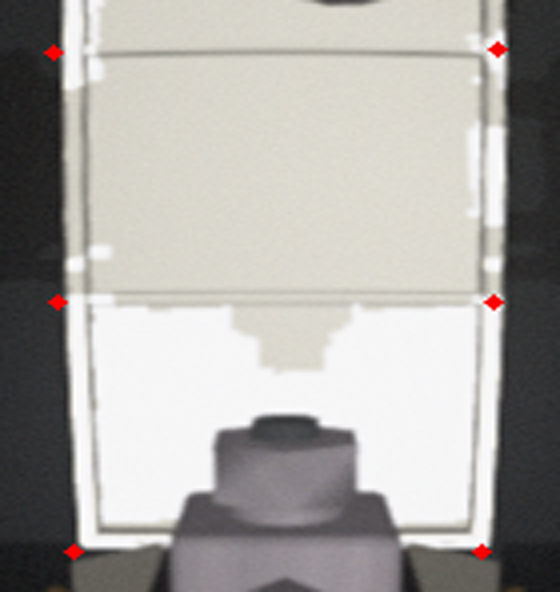

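Call:
move_arm(
  steps=[
    [1.5, -0.5, 50, 0],
    [1.5, -0.5, 95, 0],
    [1.5, -0.5, 120, 0],
    [1.5, -0.5, 130, 0],
    [1.5, -0.5, 133, 0],
    [1.5, -0.5, 134.5, 0],
    [1.5, -0.5, 135.5, 0],
    [1.5, -0.5, 136.2, 0],
    [1.5, -0.5, 136.2, 0],
  ],
)

```text
clock: 26.75
position: [0.5778, -0.3361, 0.1925]
ee_rot: [0.104, 3.139, -0.001]
force: [-0.7, 0.1, -2.4]
width: 0.324
```

Call:
move_arm(
  steps=[
    [0, 0, 0.5, 0],
    [0, 0, 0.9, 0],
    [0, 0, 0.9, 0],
  ],
)

```text
clock: 27.12
position: [0.5779, -0.336, 0.1924]
ee_rot: [0.104, 3.139, -0.001]
force: [-3.6, 0.5, 8.1]
width: 0.324
```

Call:
move_arm(
  steps=[
    [0, 0, 0, 0],
    [0, 0, 0, 0],
    [0, 0, 0, 0],
    [0, 0, -10, 0],
    [0, 0, -30, 0],
    [0, 0, -80, 0],
    [0, 0, -130, 0],
    [0, 0, -150, 0],
    [0, 0, -150, 0],
  ],
  grip=44,
)

```text
clock: 28.25
position: [0.5781, -0.3357, 0.3437]
ee_rot: [0.103, 3.137, -0.003]
force: [0.0, -0.1, -0.5]
width: 0.478
```

```bash
python3 - <<'E'
from h import *
s=snap('wrist','pics/w12.png')
plan(.5635,-.1285,.19,102)
E
```

```text
pos [ 0.5776 -0.3359  0.3418] tilt 0.056857005843975045 jaw now 86.2 | d mm [ 27.8 206.1  -7.4] twist -0.275 alt 2.866 | j7 1.43 base swing 0.3 w 44.0 F [ 0.1 -0.5 -1.1] t 28.3
```

View pics/w12.png

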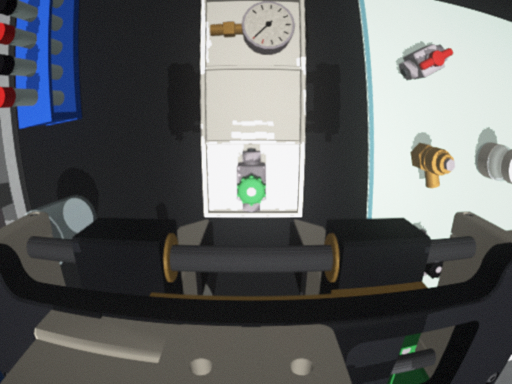

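Call:
move_arm(
  steps=[
    [8, 60, -7, -0.08],
    [18, 120, -7, -0.16],
    [28, 180, -7, -0.25],
    [28, 206, -7, -0.275],
    [28, 206, -7, -0.275],
    [28, 206, -7, -0.275],
  ],
  grip=66,
)

```text
clock: 29.05
position: [0.5635, -0.1303, 0.3473]
ee_rot: [0.324, -3.123, 0.001]
force: [0.4, -0.7, -0.0]
width: 0.719
```

```bash
python3 - <<'E'
from h import *
s=snap('wrist','pics/w13.png');im=cv2.imread('pics/w13.png')
plan(.5635,-.1285,.032,102)
print(wpix((.5635,-.1285,.064),s),wpix((.5635,-.1285,.03),s))
cv2.imwrite('pics/w13c.png',cv2.resize(im[100:250,150:350],None,fx=4,fy=4,interpolation=cv2.INTER_CUBIC))
E
```

```text
pos [ 0.5635 -0.1305  0.3473] tilt 0.07725492354229936 jaw now 101.8 | d mm [ -0.6   2.  156.3] twist -0.003 alt 3.138 | j7 1.33 base swing 0.0 w 66.3 F [ 0.3 -0.3  0.2] t 29.1
[252.7187 192.2352] [252.5727 183.9805]
```

View pics/w13c.png

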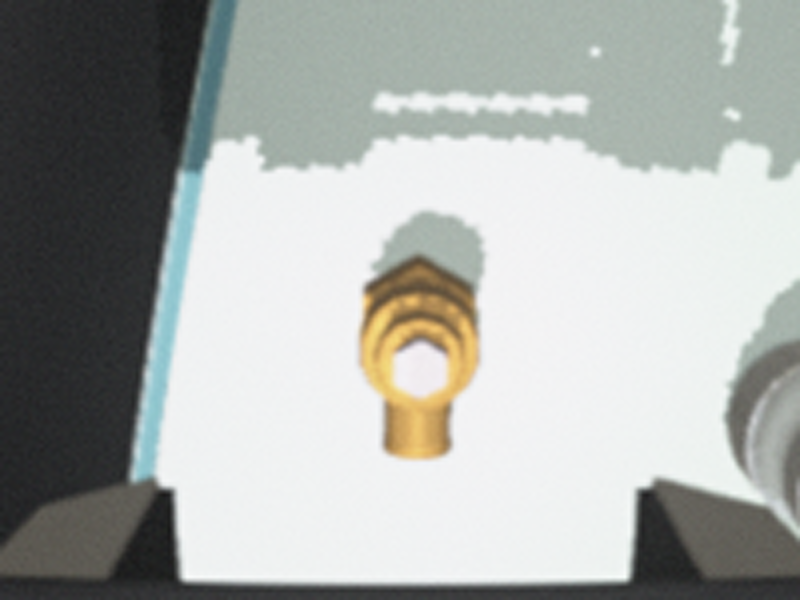

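Call:
move_arm(
  steps=[
    [0, 3, 50, 0],
    [0, 3, 100, 0],
    [0, 3, 135, 0],
    [0, 3, 150, 0],
    [0, 3, 156.3, 0],
    [0, 3, 156.3, 0],
  ],
)

```text
clock: 29.85
position: [0.5632, -0.1259, 0.1926]
ee_rot: [-0.327, 3.124, -0.0]
force: [-0.6, -1.2, -0.3]
width: 0.719
```

Call:
move_arm(
  steps=[
    [0, 0, 0, 0],
    [0, 0, 0, 0],
    [0, 0, 0, 0],
    [0, 0, 0, 0],
    [0, 0, 0, 0],
    [0, 0, 0, 0],
  ],
  grip=20,
)

```text
clock: 30.6
position: [0.5629, -0.1258, 0.1922]
ee_rot: [-0.328, 3.124, -0.001]
force: [-1.2, -2.0, 4.4]
width: 0.365
```

```bash
python3 - <<'E'
from h import *
plan(.499,-.330,.18,86.2)
E
```

```text
pos [ 0.5629 -0.1258  0.1922] tilt 0.03557569784596161 jaw now 102.0 | d mm [ 104.8 -186.6 -146.7] twist 0.275 alt -2.866 | j7 1.17 base swing -0.36 w 33.6 F [-1.2 -2.   4.4] t 30.6
```

Call:
move_arm(
  steps=[
    [0, 0, 0, 0],
    [0, 0, 0, 0],
  ],
)

```text
clock: 30.85
position: [0.5629, -0.1258, 0.1922]
ee_rot: [-0.328, 3.124, -0.001]
force: [-0.7, -1.9, 5.8]
width: 0.366
```

```bash
python3 - <<'E'
from h import *
s=snap('wrist','pics/w14.png');im=cv2.imread('pics/w14.png')
s=snap('scene','pics/s14.png');i2=cv2.imread('pics/s14.png')
cv2.imwrite('pics/w14c.png',np.hstack([cv2.resize(im[110:260,180:320],None,fx=3.5,fy=3.5,interpolation=cv2.INTER_CUBIC)[:500],cv2.resize(i2[190:290,200:262],None,fx=5,fy=5,interpolation=cv2.INTER_CUBIC)]))
E
```

```text
(no output)
```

View pics/w14c.png

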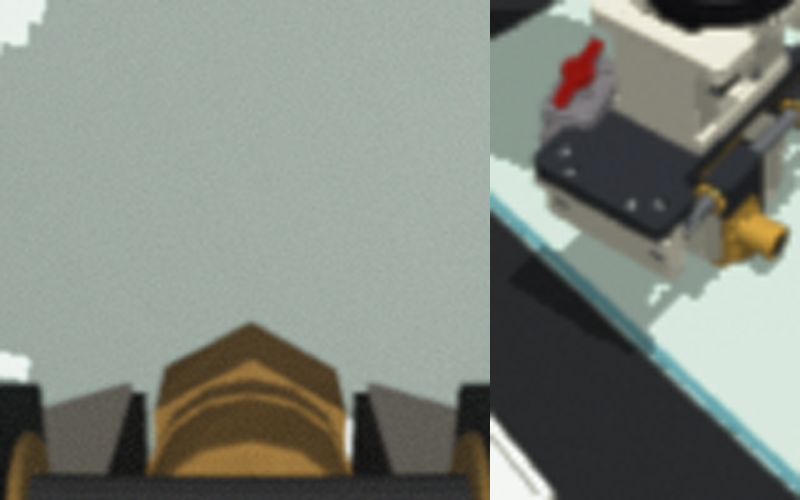

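Call:
move_arm(
  steps=[
    [0, 0, 0, 0],
    [0, 0, 0, 0],
    [0, 0, 0, 0],
    [0, 0, 0, 0],
  ],
  grip=50,
)

```text
clock: 31.45
position: [0.5627, -0.1255, 0.1918]
ee_rot: [0.328, -3.124, -0.0]
force: [1.1, -0.3, 0.0]
width: 0.55
```

```bash
python3 - <<'E'
from h import *
s=snap('wrist','pics/w15.png');im=cv2.imread('pics/w15.png');print(s['force'],s['position'])
cv2.imwrite('pics/w15c.png',cv2.resize(im[180:330,170:330],None,fx=4,fy=4,interpolation=cv2.INTER_CUBIC))
E
```

```text
[ 1.1026 -0.2617  0.0339] [ 0.5627 -0.1255  0.1918]
```

View pics/w15c.png

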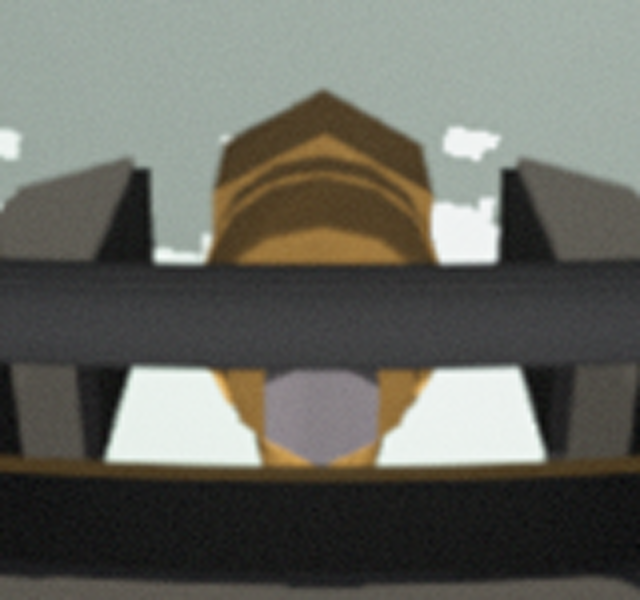

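Call:
move_arm(
  steps=[
    [0, 0, 0, 0],
    [0, 0, 0, 0],
    [0, 0, 0, 0],
    [0, 0, 0, 0],
    [0, 0, 0, 0],
    [0, 0, 0, 0],
  ],
  grip=20,
)

```text
clock: 32.25
position: [0.5627, -0.1257, 0.1919]
ee_rot: [0.328, -3.124, 0.0]
force: [-0.2, -0.6, 0.7]
width: 0.365
```

Call:
move_arm(
  steps=[
    [0, 0, -3, 0],
    [0, 0, -8, 0],
    [0, 0, -15, 0],
    [0, 0, -15, 0],
  ],
)

```text
clock: 32.75
position: [0.563, -0.1256, 0.2077]
ee_rot: [-0.328, 3.123, -0.0]
force: [0.3, 0.4, -2.6]
width: 0.366
```

```bash
python3 - <<'E'
from h import *
s=snap('wrist','pics/w16.png');im=cv2.imread('pics/w16.png');print(s['force'],s['position'],s['width']*91.8)
cv2.imwrite('pics/w16c.png',cv2.resize(im[180:330,170:330],None,fx=4,fy=4,interpolation=cv2.INTER_CUBIC))
E
```

```text
[ 0.2929  0.3542 -2.5781] [ 0.563  -0.1256  0.2077] 33.59315854991381
```

View pics/w16c.png

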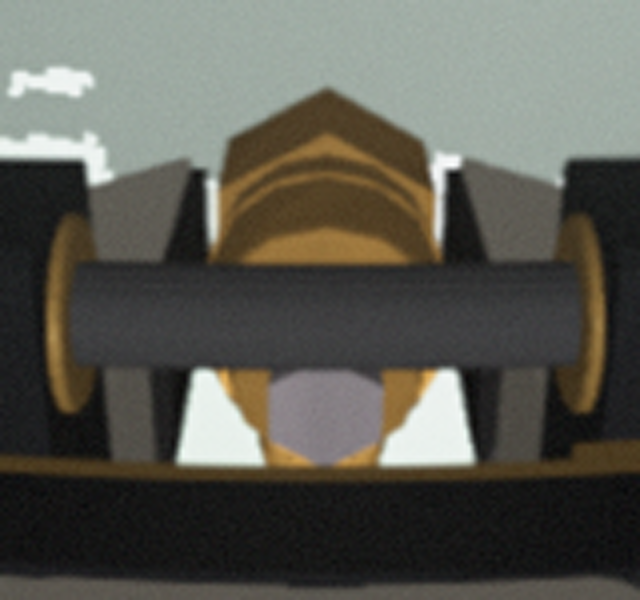

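```bash
python3 - <<'E'
from h import *
plan(.490,-.329,.17,86.2)
E
```

```text
pos [ 0.5629 -0.1256  0.2073] tilt 0.04161205922648577 jaw now 102.0 | d mm [ 113.4 -183.8 -121.7] twist 0.275 alt -2.866 | j7 1.18 base swing -0.37 w 33.9 F [ 0.  -0.4 -3.1] t 32.8
```

Call:
move_arm(
  steps=[
    [0, 0, -40, 0],
    [0, 0, -90, 0],
    [0, 0, -120, 0],
    [20, -33, -122, 0.05],
    [50, -80, -122, 0.12],
    [80, -130, -122, 0.2],
    [108, -175, -122, 0.26],
    [113, -184, -122, 0.275],
    [113, -184, -122, 0.275],
    [113, -184, -122, 0.275],
  ],
)

```text
clock: 34.05
position: [0.4911, -0.3272, 0.3291]
ee_rot: [0.099, 3.139, 0.001]
force: [0.3, 0.1, -1.9]
width: 0.363
```

```bash
python3 - <<'E'
from h import *
s=snap('wrist','pics/w17.png');white(s,'pics/w17.png','pics/w17m.png')
plan(.490,-.329,.0369,86.2)
E
```

```text
pos [ 0.4911 -0.3272  0.3292] tilt 0.04293228313851311 jaw now 86.4 | d mm [  1.1  -2.  133.3] twist 0.004 alt -3.138 | j7 1.44 base swing -0.0 w 33.4 F [-0.9 -0.  -3.1] t 34.1
```

View pics/w17m.png

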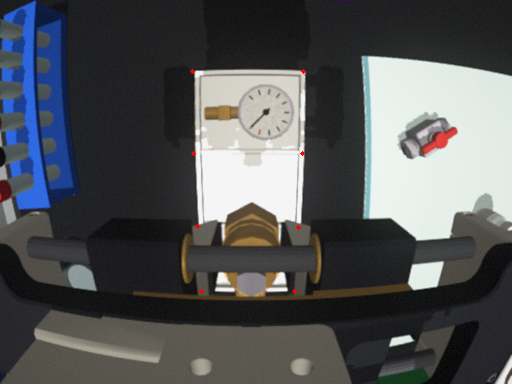

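Call:
move_arm(
  steps=[
    [1, -1, 50, 0],
    [1, -1, 95, 0],
    [1, -1, 118, 0],
    [1, -1, 127, 0],
    [1, -1, 130, 0],
    [1, -1, 131.5, 0],
    [1, -1, 132.5, 0],
    [1, -1, 133, 0],
    [1, -1, 133, 0],
  ],
)

```text
clock: 35.22
position: [0.4893, -0.3301, 0.1961]
ee_rot: [0.104, 3.14, -0.0]
force: [-0.4, -1.0, -3.4]
width: 0.364
```

Call:
move_arm(
  steps=[
    [0, 0, 0.4, 0],
    [0, 0, 0.8, 0],
    [0, 0, 0.8, 0],
  ],
)

```text
clock: 35.6
position: [0.4894, -0.33, 0.1958]
ee_rot: [-0.103, -3.14, 0.001]
force: [-2.4, 0.3, 6.6]
width: 0.366
```

Contact is made (+10 N step), so I release and lift away.

Call:
move_arm(
  steps=[
    [0, 0, 0, 0],
    [0, 0, 0, 0],
    [0, 0, 0, 0],
    [0, 0, -10, 0],
    [0, 0, -30, 0],
    [0, 0, -80, 0],
    [0, 0, -130, 0],
    [0, 0, -150, 0],
    [200, 0, -190, 0],
    [200, 0, -190, 0],
    [200, 0, -190, 0],
    [200, 0, -190, 0],
    [200, 0, -190, 0],
    [200, 0, -190, 0],
  ],
  grip=48,
)

```text
clock: 37.35
position: [0.2905, -0.3168, 0.3854]
ee_rot: [0.103, 3.139, -0.001]
force: [0.1, 0.8, 0.3]
width: 0.522
```

```bash
python3 - <<'E'
from h import *
s=snap('top','pics/top18.png');print(s['position'],s['width'],s['force']);im=cv2.imread('pics/top18.png')
cv2.imwrite('pics/top18c.png',cv2.resize(im[80:260,60:430],None,fx=2.1,fy=2.1,interpolation=cv2.INTER_CUBIC))
snap('scene','pics/s18.png');im=cv2.imread('pics/s18.png')
cv2.imwrite('pics/s18c.png',cv2.resize(im[120:320,110:390],None,fx=2.8,fy=2.8,interpolation=cv2.INTER_CUBIC))
E
```

```text
[ 0.2905 -0.3168  0.3854] 0.5219505682976059 [0.0624 0.7605 0.2878]
```

View pics/top18c.png

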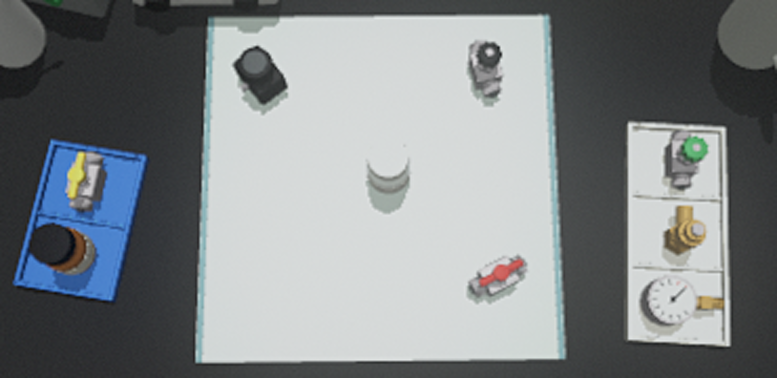

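View pics/s18c.png

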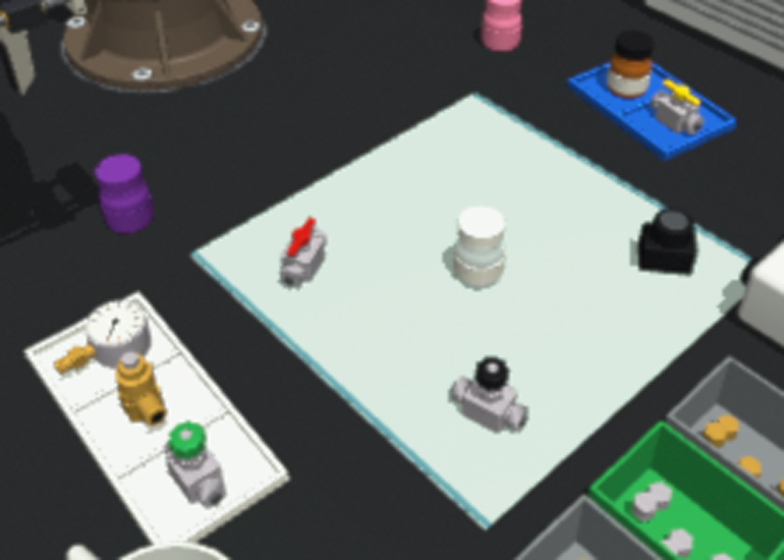

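```bash
python3 - <<'E'
from h import *
im=cv2.imread('pics/top18.png');cv2.imwrite('pics/g18.png',cv2.resize(im[200:250,350:415],None,fx=10,fy=10,interpolation=cv2.INTER_CUBIC))
c=np.array([.499,-.331]);a=np.radians(-3.8);Rm=np.array([[np.cos(a),np.sin(a)],[-np.sin(a),np.cos(a)]])
for n,x,y,z in(('gauge',668,300,.036),('stem',723,302,.027),('relief',697,229,.068),('green',694,149,.064)):
    p=at('top',(60+(x+.5)/2.1-.5,80+(y+.5)/2.1-.5),z);print(n,p,Rm@(p[:2]-c))
c=np.array([.519,.328]);a=np.radians(-9.4);Rm=np.array([[np.cos(a),np.sin(a)],[-np.sin(a),np.cos(a)]])
for n,x,y,z in(('yel',76,177,.05),('jar',55,244,.072)):
    p=at('top',(60+(x+.5)/2.1-.5,80+(y+.5)/2.1-.5),z);print(n,p,Rm@(p[:2]-c))
E
```

```text
gauge [ 0.4195 -0.3057  0.036 ] [-0.081  0.02 ]
stem [ 0.4177 -0.3675  0.027 ] [-0.0787 -0.0418]
relief [ 0.4893 -0.3298  0.068 ] [-0.0098  0.0005]
green [ 0.5763 -0.335   0.064 ] [0.0774 0.0011]
yel [0.5549 0.3207 0.05  ] [ 0.0366 -0.0014]
jar [0.4786 0.3284 0.072 ] [-0.0399 -0.0062]
```

View pics/g18.png

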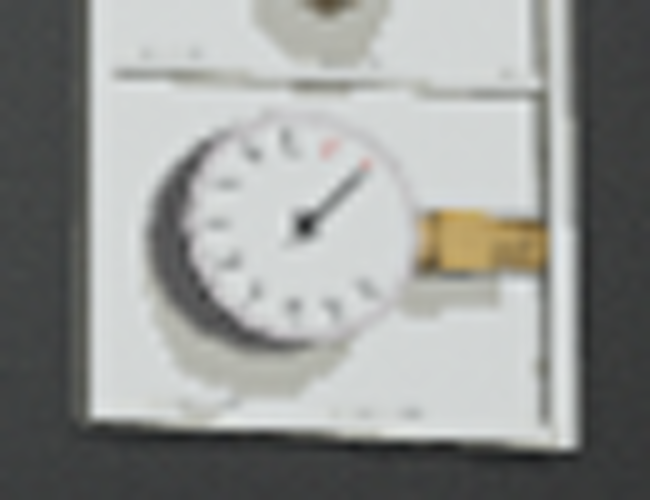

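```bash
python3 -c "
from cell import arm
print(arm.sign_off())"
```

```text
the job is handed in; nothing more can be done
None
```

Both kits are made up and the job is handed in, at about 37 s of the 125 s allowed; sign-off gives no verdict.

- **Blue tray:** amber jar in the near bay, yellow ball valve in the far bay.
- **White tray:** pressure gauge (dial up) in the near bay, brass relief valve in the middle, green needle valve in the far bay.

I placed them in the order you listed them. I lowered each one until the force reading showed it touching the tray floor, at 8 N or less, then let go.

**Last checks:**
- The final top and scene pictures show all five upright, each in its own bay and clear of ribs and rims. The gauge stem ends about 8 mm inside the tray wall.
- The clear jar, red ball valve, black needle valve and the black part on the pad show no visible movement. The pink and purple jars were not touched.

**Disagreements:**
- The relief valve closed at 33.6 mm in the jaws instead of the stated 30 mm. I opened the jaws, saw it was upright, gripped it again at the same width, and it lifted and set down straight.
- The wrist and fixed cameras differed by 2–4 mm; I corrected for this in the approach moves.
- The final top view puts the jar about 6 mm and the gauge about 4 mm off where I aimed, along the tray's width. Both are still well inside their bays.

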